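# Slide a label plate out over the end of the packing ledge

## Task

Push the blue label plate slowly along the low steel ledge, away from the yellow plate, until about 40 mm of it sticks out past the end of the ledge, so that a packer can take it by its edge. Only push it with the fingertips: do not pinch, lift or flick it, and leave it lying flat on the ledge, roughly square to it. Leave the yellow plate, the glue stick standing on it and everything else on the bench alone.

Things in the scene. Friction and masses are not known exactly. Their poses are not given: they have to be found in the camera images.
- ledge: Fixed low riser of dark steel: a flat top 160 mm deep (its x) by 540 mm long (its y), the top surface 80 mm above the table; both ends (y = +270 and y = -270 mm) are open, square drops. A lip 8 mm thick and 10 mm high runs along its far (+x) side; the near side is open. Origin: on the table under the middle of the top; x away from the robot, y along the ledge, z up.
- blue_plate: Loose stiff label plate, blue with a white barcode panel, 100 mm (its x, across the ledge) by 140 mm (its y, along the ledge) by 6 mm thick, about 0.18 kg. It lies flat on the ledge on one half (left or right) with the yellow plate on the other half, at least 55 mm of bare ledge between them. Origin: centre of its underside; z up. It tips off if half of it overhangs.
- yellow_plate: The same plate in yellow, on the other half of the ledge, not to be moved. Same size and origin.
- glue_stick: Loose red glue stick, 26 mm across and 75 mm tall, standing upright on the yellow plate near its middle. Origin: centre of its foot.
- carton: Loose closed cardboard carton, 120 x 180 x 90 mm high, on the table to the right of the ledge. Origin: centre of its underside.
- stapler: Loose black stapler, 38 x 140 x 52 mm high, on the table beyond the ledge. Origin: centre of its underside.
- tape_roll: Loose yellow roll of tape lying flat, 100 mm across, 48 mm high, on the table beyond the ledge. Origin: centre of its underside.
- mouse: Loose white computer mouse, 100 x 58 x 33 mm, on the table to the right of the ledge. Origin: centre of its underside.
- pen_cup: Loose black empty pen cup, 76 mm across, 100 mm tall, on the table to the left of the ledge. Origin: centre of its underside.
There are look-alikes about, which are no part of the job. What is shaped like the blue_plate but purple or turquoise is not meant.

How it is judged:
At the end, for the whole second after the job is handed in: The blue plate rests flat on the ledge, 25 to 57 mm of it past the end away from the yellow plate, within 15 degrees of square; the yellow plate has moved under 15 mm, the glue stick stands on it (moved under 20 mm), every other loose thing has moved under 30 mm (((y of blue_plate in the frame of ledge between 0.225 and 0.257 m and y of yellow_plate in the frame of ledge below 0 m) or (y of blue_plate in the frame of ledge between -0.257 and -0.225 m and y of yellow_plate in the frame of ledge above 0 m)) and z of blue_plate in the frame of ledge between 0.076 and 0.084 m and angle between blue_plate's own z axis and vertical below 0.08 rad and angle between the y axis of blue_plate and the y axis of ledge, either way round below 0.26 rad and linear speed of blue_plate below 0.02 m/s and distance of yellow_plate from where it was at the start of the episode below 0.015 m and distance of glue_stick from where it was at the start of the episode below 0.02 m and angle between glue_stick's own z axis and vertical below 0.2 rad and distance of each of carton, stapler, tape_roll, mouse, pen_cup from where it was at the start of the episode below 0.03 m); the robot touches nothing.
It fails at once if the blue plate is lifted off the ledge (10 mm or more) (z of blue_plate in the frame of ledge above 0.09 m).
It fails at once if the blue plate tips (more than about 14 degrees) or falls (angle between blue_plate's own z axis and vertical above 0.25 rad or z of blue_plate in the frame of ledge below 0.06 m).
It fails at once if the blue plate is flicked (faster than 0.4 m/s) (linear speed of blue_plate above 0.4 m/s).
It fails at once if the yellow plate is moved 15 mm, or the glue stick is moved 20 mm or tipped (distance of yellow_plate from where it was at the start of the episode above 0.015 m or distance of glue_stick from where it was at the start of the episode above 0.02 m or angle between glue_stick's own z axis and vertical above 0.3 rad).
It fails at once if the carton, stapler, tape roll, mouse or pen cup is moved 30 mm (distance of any of carton, stapler, tape_roll, mouse, pen_cup from where it was at the start of the episode above 0.03 m).
It also fails if it takes over 45 s, if anything falls off the work surface, if the arm or the gripper's body presses on something with over 40 N, if the wrist force passes 120 N, or if a joint passes its speed limit or range.

## Robot

A 6-joint arm with a two-finger parallel gripper is mounted at the origin on the work surface. World frame = base frame: x ahead of the robot, y to its left, z up, the work surface at z = 0. Lengths are in m, angles in rad, forces in N, time in s.
With the tool pointing down it reaches from about 0.3 to 0.775 m from the base axis. Payload 14.6 kg.
Tool frame: the origin (TCP) lies on the centre line of the jaws, within the pads' length; the fingertips stand 19 mm ahead of it and the grasp point (between the pads) is the TCP; y points along the fingers, x is the direction in which the jaws open and shut, and the axes are right-handed (so a half turn about y gives the same grasp; the last joint's range is limited). The gripper opens to 94 mm and grips with 3 to 60 N. Pads are 16 mm wide; open, the fingers measure 119 mm over their backs; the gripper's body (75 mm by 177 mm) begins 78 mm behind the grasp point.
Start: joints at [1.037, 0.3, 1.521, -0, 1.321, -0.067], TCP at [0.248, 0.491, 0.224] pointing down, gripper open.
Joint ranges: [-3.03, 3.03], [-0.79, 2.21], [0.23, 2.52], [-1.04, 4.18], [0, 3.07], [-2.55, 2.55]. Speed limits (rad/s): [2.22, 2.22, 2.57, 3.14, 3.14, 3.14].

## Interface

Orientations are given as [roll, pitch, yaw] about the fixed x, y, z axes, in that order (R = Rz(yaw) Ry(pitch) Rx(roll)).
In Python, from station import ctrl, optics gives the robot as it stands.
- The arm moves only by the tool jog_arm, never from a script. Its argument "targets" is a list of rows, each a list of 3 entries, a list of its own where there are three numbers: the finger opening in cm, from 0 to 9.4, then the shift along the tool's x, y, z in cm, then the turn about the tool's y in rad. A call has 1 to 10 rows; each row is the pose to reach, as a shift and turn from the pose commanded when the call began, along the tool's axes at that moment; what a row does not reach only later rows make up. A row lasts 1/10 s, in which the tool goes at most 50 mm and 8.59 degrees, less where a joint would pass 70% of its speed; a pose out of reach is approached as far as the arm can. A call with a gripper value outside its range is refused whole. The fingers move at their own pace and stop on an object; "grip_force" is the grip in N (left out, the last holds). Time passes only in rows, so rows that repeat a pose let the fingers close. It gives the time, the measured TCP pose, the force and the opening at its end, in the units of the state.
- ctrl.get_obs(): the state, without advancing time (a new reading comes with each control period).
- optics.camera(name): name is "scene" or "top" or "wrist"; returns a dict with "img" (480x640x3 uint8, red, green, blue), "range_z" (480x640 float32, m along the optical axis (not along the pixel's ray), 0 where there is no reading), "camera_matrix" (3x3 intrinsics, pixels), "world_to_cam" (4x4, takes a point from world to camera coordinates); the wrist camera has in their place "mount" (4x4, takes a point from camera to tool coordinates, whose origin is the TCP and whose axes are the tool frame's). Camera axes: x right, y up, looking along -z (the intrinsics and any distortion apply to the point x, -y, -z); pixel columns grow to the right and rows downward; lengths in m; the calibration is good to about 2 mm. A picture is of the moment at which its call begins: read the wrist's pose just before it.
- ctrl.hand_in(): hands the job in, once; it reports no verdict.
The state is a dict: "time_s": time; "qpos": joint angles; "joint_vel": joint speeds; "tau": joint torques, N m; "ee_pos": TCP position; "eef_rot": TCP orientation; "force": force on the tool from outside, world axes, zero at the start; "moment": the same for the moment, N m; "grip_width": finger opening in m.
Only numpy, scipy, OpenCV 4.12 (cv2) and the standard library are available. Lean on these libraries where they do the work, as an engineer would, in place of code of your own. Each camera call takes 0.05 s, during which the arm holds its last target. There are 200 camera calls.

## Working session

There is one attempt and no reset: what is moved stays moved. The work goes in short steps, Python scripts to look and compute and a tool call to move; the robot and the scene stay as the last step left them, time stands still between calls to the robot, and variables do not carry over. Pictures are saved under pics/ and viewed, about 8 in all and at most 12, crops included, and the job is handed in when it is done.

Besides the shell and the picture viewer there is one more tool, called as name(argument=value, ...) on one line, values as JSON. jog_arm: Moves the arm, as the interface text tells. Its arguments: {"type":"object","properties":{"targets":{"type":"array","items":{"type":"array"}},"grip_force":{"type":"number"}},"required":["targets"]}

```bash
mkdir -p pics; ls; cat > h.py <<'E'
import numpy as np, cv2
from station import ctrl, optics
def snap(n,f):
    c=optics.camera(n); cv2.imwrite(f'pics/{f}.png',c['img'][:,:,::-1]); np.savez(f'pics/{f}.npz',**c); return c
def world(c,u,v,z):
    K=c['camera_matrix'];T=np.linalg.inv(c['world_to_cam'])
    d=np.linalg.inv(K)@[u,v,1]; d=T[:3,:3]@(d*[1,-1,-1]); o=T[:3,3]
    return o+d*(z-o[2])/d[2]
def deproj(c,u,v,T=None):
    K=c['camera_matrix'];T=np.linalg.inv(c['world_to_cam']) if T is None else T
    r=c['range_z'][int(v),int(u)]; d=np.linalg.inv(K)@[u,v,1]*r*[1,-1,-1]
    return T[:3,:3]@d+T[:3,3]
E
python3 - <<'E'
from h import *
a=snap('scene','s1');b=snap('top','t1')
o=ctrl.get_obs();print(o)
for c in(a,b):print({k:(v if np.size(v)<20 else v.shape) for k,v in c.items()})
E
```

```text
pics
{'time_s': 0.1, 'qpos': array([ 1.03741555e+00,  3.00406694e-01,  1.52150325e+00, -2.05730496e-05,
        1.32068553e+00, -6.66097656e-02]), 'joint_vel': array([ 1.04771301e-03, -3.14612684e-05, -3.54998935e-05,  8.27363556e-04,
       -4.61275015e-04,  1.20654932e-03]), 'tau': array([ 1.22379137e-03, -5.32646227e+01, -3.53283191e+01,  7.08780019e-02,
        2.35329353e-02, -5.05872106e-05]), 'ee_pos': array([0.24740931, 0.49097982, 0.22395457]), 'eef_rot': array([-1.57074946e+00,  1.00191684e-03,  1.10403044e+00]), 'force': array([-0.02011532, -0.15187081,  0.13833606]), 'moment': array([ 0.00913437,  0.03689105, -0.00548009]), 'grip_width': 0.09409153602409068}
{'img': (480, 640, 3), 'range_z': (480, 640), 'camera_matrix': array([[601.9048929 ,   0.        , 323.8862141 ],
       [  0.        , 601.9048929 , 244.35174917],
       [  0.        ,   0.        ,   1.        ]]), 'world_to_cam': array([[ 0.80381361,  0.59474962, -0.01251281, -0.43330928],
       [-0.3461023 ,  0.48466354,  0.80331467,  0.14514059],
       [ 0.4838356 , -0.64138455,  0.59542336, -1.78177138],
       [ 0.        ,  0.        ,  0.        ,  1.        ]])}
{'img': (480, 640, 3), 'range_z': (480, 640), 'camera_matrix': array([[528.44353582,   0.        , 319.64831341],
       [  0.        , 528.44353582, 241.67788734],
       [  0.        ,   0.        ,   1.        ]]), 'world_to_cam': array([[-0.00644189, -0.99997549, -0.00274084, -0.00623108],
       [ 0.99375582, -0.0067071 ,  0.11137495, -0.54353895],
       [-0.11139061, -0.00200626,  0.99377468, -1.69144666],
       [ 0.        ,  0.        ,  0.        ,  1.        ]])}
```

View pics/s1.png

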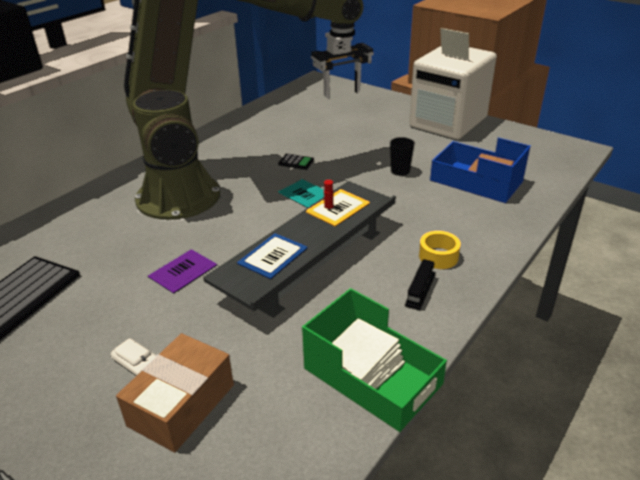

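View pics/t1.png

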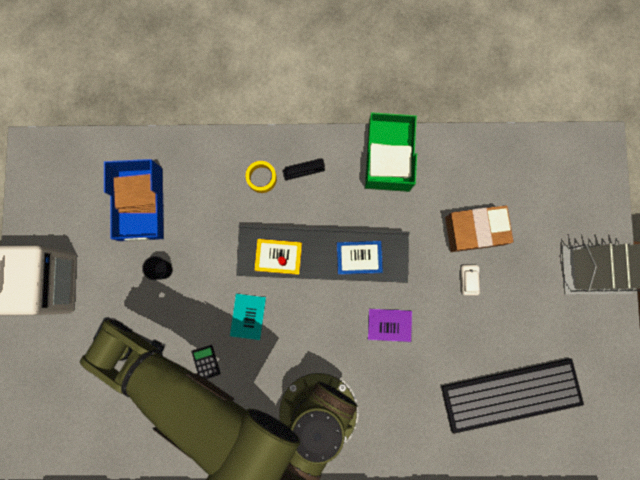

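The plate I want is blue with a white barcode panel: scene (272,255), top (359,257). These could be mistaken for it:
- purple plate: scene (182,270), top (390,325)
- turquoise plate: scene (300,192), top (248,316)
- yellow plate: scene (338,206), top (278,256)
- blue bin: scene (480,170), top (132,200)

Only the first is a blue plate on the ledge. The yellow plate is on its left (+y), so the push goes toward -y. Next I measure both plates and crop in close.

```bash
cat > m.py <<'E'
from h import *
def mask(c,kind,box):
    h=cv2.cvtColor(c['img'],cv2.COLOR_RGB2HSV); x0,y0,x1,y1=box
    lo,hi={'b':((100,120,40),(118,255,255)),'y':((18,120,90),(32,255,255))}[kind]
    m=cv2.inRange(h,lo,hi); k=np.zeros_like(m);k[y0:y1,x0:x1]=m[y0:y1,x0:x1]
    cs,_=cv2.findContours(k,cv2.RETR_EXTERNAL,cv2.CHAIN_APPROX_NONE)
    return cv2.convexHull(max(cs,key=cv2.contourArea))[:,0].astype(float)
def plate(c,kind,box,z=.086):
    w=np.array([world(c,u,v,z)[:2] for u,v in mask(c,kind,box)],np.float32)*1000
    return cv2.minAreaRect(w),cv2.boxPoints(cv2.minAreaRect(w)).round(0).tolist()
B={('s1','b'):(220,220,320,290),('t1','b'):(325,230,395,285),('s1','y'):(295,180,375,235),('t1','y'):(245,230,310,285)}
E
python3 - <<'E'
from m import *
P={}
for (f,k),b in B.items():
    c=dict(np.load(f'pics/{f}.npz')); print(f,k,*plate(c,k,b)); h=mask(c,k,b); P[f,k]=(c,h)
    q=[deproj(c,u,v) for u,v in (h.mean(0)+.4*(h-h.mean(0)))]; print('  depth z',np.median(np.array(q)[:,2]))
# triangulate blue/yellow centre using two views
for k in 'by':
    A=[];bb=[]
    for f in('s1','t1'):
        c,h=P[f,k]; M=cv2.moments(h.astype(np.float32)); u,v=M['m10']/M['m00'],M['m01']/M['m00']
        p0,p1=world(c,u,v,0),world(c,u,v,.2); d=(p1-p0)/np.linalg.norm(p1-p0); Q=np.eye(3)-np.outer(d,d);A.append(Q);bb.append(Q@p0)
    print(k,'tri',np.linalg.lstsq(np.vstack(A),np.hstack(bb),rcond=None)[0])
c=P['t1','b'][0]
# ledge corners and glue in top view
for n,u,v in [('L far-left',239,224),('L near-left',238,276),('near-right',408,282),('far-right',408,232)]: print(n,world(c,u,v,.08),deproj(c,u,v))
s=P['s1','b'][0]
for n,u,v in [('bare gap',318,258),('bare right',395,258)]: print(n,deproj(c,u,v))
for n,u,v in [('near-right',239,301),('near mid',205,279),('far-left',395,199)]: print('scene',n,world(s,u,v,.08),deproj(s,u,v))
i=cv2.resize(c['img'][215:290,230:415],None,fx=4,fy=4,interpolation=cv2.INTER_CUBIC)
j=cv2.resize(s['img'][170:310,190:410],None,fx=3.36,fy=2,interpolation=cv2.INTER_CUBIC)
j=cv2.resize(j,(740,280)); cv2.imwrite('pics/crop.png',np.vstack([i,j])[:,:,::-1])
E
```

```text
s1 b ((493.5692138671875, -138.38230895996094), (102.69999694824219, 143.44354248046875), 1.6052348613739014) [[440.0, -68.0], [444.0, -212.0], [547.0, -209.0], [543.0, -65.0]]
  depth z 0.08354783933045368
t1 b ((487.4963073730469, -134.22103881835938), (101.32939910888672, 141.13690185546875), 1.918028712272644) [[434.0, -65.0], [439.0, -206.0], [540.0, -203.0], [536.0, -62.0]]
  depth z 0.08566621987585432
s1 y ((497.60064697265625, 117.73921966552734), (150.6038818359375, 108.87651062011719), 84.97123718261719) [[437.0, 47.0], [545.0, 38.0], [558.0, 188.0], [450.0, 198.0]]
  depth z 0.08352910816745052
t1 y ((492.5491027832031, 122.01001739501953), (144.74209594726562, 104.65716552734375), 84.86517333984375) [[434.0, 55.0], [538.0, 45.0], [551.0, 189.0], [447.0, 199.0]]
  depth z 0.08851739398206848
b tri [ 0.48801743 -0.13458763  0.07847257]
y tri [0.49290082 0.12290831 0.07932474]
L far-left [0.59616297 0.24593189 0.08      ] [0.60763506 0.25809533 0.00203461]
L near-left [0.43113363 0.24733216 0.08      ] [0.43460051 0.25870523 0.00749245]
near-right [ 0.40883462 -0.28611377  0.08      ] [ 0.41163434 -0.29948219 -0.0014047 ]
far-right [ 0.56689003 -0.29007429  0.08      ] [ 0.56544462 -0.28821508  0.09115937]
bare gap [ 0.48599488 -0.00439735  0.08221914]
bare right [ 0.48457462 -0.2470839   0.0797847 ]
scene near-right [ 0.53601281 -0.29850021  0.08      ] [ 0.52678181 -0.29013129  0.06905826]
scene near mid [ 0.42391659 -0.2889368   0.08      ] [ 0.42131315 -0.28686296  0.07732751]
scene far-left [0.59616981 0.24260688 0.08      ] [5.34593724e-01 3.53632405e-01 4.04224815e-04]
```

View pics/crop.png

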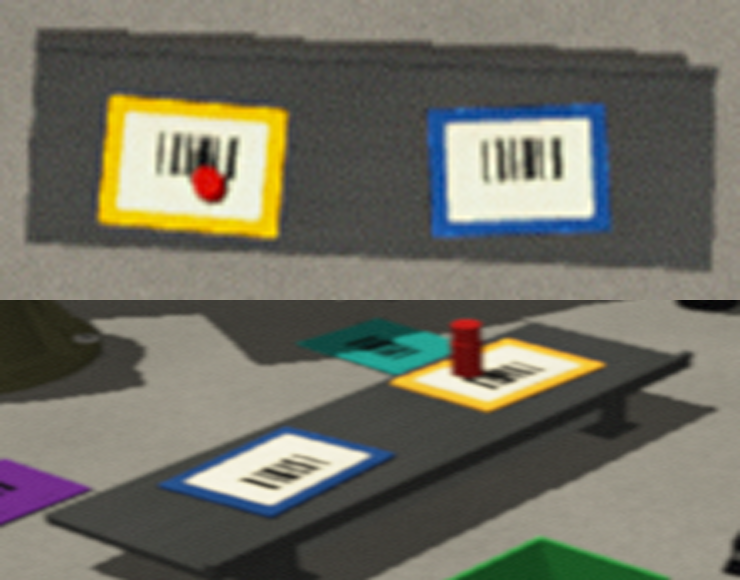

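The crop confirms it: the blue plate is at crop (518,170) on the right half, and yellow with the glue stick is at (193,167) on the left.

- **Heights:** two-view triangulation puts the plates at z of about 79 mm, and depth gives 84–88 mm. Both fit 80 + 6 mm within the calibration.
- **Blue plate:** centre at about (0.489, -0.135). The gap to yellow is about 107 mm.
- **Ledge:** yaw about -0.042 rad, right end at y of about -0.289.

I'll go above the gap with the jaws across the ledge.

jog_arm(targets=[[6,[-5,0,-6.4],0.14],[6,[-10,0,-12.8],0.28],[6,[-15,0,-19.2],0.42],[6,[-20,0,-25.7],0.56],[6,[-25,0,-32.1],0.7],[6,[-29,0,-37.2],0.84],[6,[-32,0,-41],0.98],[6,[-34,0,-43.6],1.1],[6,[-34.8,0,-44.6],1.146],[6,[-34.8,0,-44.6],1.146]])

```text
time_s: 1.1
ee_pos: [0.4615, 0.037, 0.2245]
eef_rot: [-1.571, -0.0, -0.044]
force: [0.4, 0.7, -0.3]
grip_width: 0.0599
```

```bash
python3 - <<'E'
from m import *
t=snap('top','t2'); o=ctrl.get_obs(); print(o['ee_pos'],o['eef_rot'],o['joint_vel'].round(3))
w=snap('wrist','w2'); o=ctrl.get_obs(); print(o['ee_pos'],w['mount'].round(3))
# ledge end line from top: dark vs table along rows
c=dict(np.load('pics/t1.npz')); g=cv2.GaussianBlur(cv2.cvtColor(c['img'],cv2.COLOR_RGB2GRAY),(3,3),0).astype(float)
R=[];L=[]
for v in range(240,276,3):
    R.append(world(c,385+np.argmax(np.diff(g[v,385:430]))+.5,v,.08)[:2]); L.append(world(c,225+np.argmin(np.diff(g[v,225:250]))+.5,v,.08)[:2])
N=[world(c,u,262+np.argmax(np.diff(g[262:295,u]))+.5,.08)[:2] for u in range(300,405,7)]
for n,a in(('R',R),('L',L),('N',N)):
    a=np.array(a);print(n,np.median(a,0).round(4),cv2.fitLine(a.astype(np.float32),cv2.DIST_HUBER,0,.001,.001).ravel().round(4))
E
```

```text
[0.46364445 0.03179666 0.22425749] [-1.57224152e+00 -4.97305125e-04 -4.60844977e-02] [ 0.127 -0.023  0.035  0.009 -0.004  0.168]
[0.46243491 0.03473866 0.22402458] [[ 1.    -0.001 -0.001 -0.   ]
 [-0.     0.276 -0.961 -0.16 ]
 [ 0.001  0.961  0.276  0.081]
 [ 0.     0.     0.     1.   ]]
R [ 0.489  -0.2897] [ 0.999  -0.0443  0.49   -0.2891]
L [0.4926 0.2526] [ 0.9985 -0.0547  0.4918  0.2524]
N [ 0.4147 -0.1012] [ 0.0468  0.9989  0.416  -0.1012]
```

View pics/w2.png

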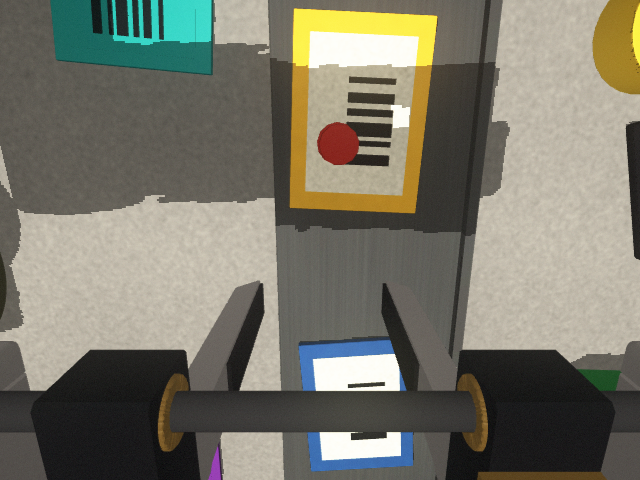

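The wrist view shows the gap: yellow's near edge at row ~210, blue's trailing edge at row ~342 (columns 300–400), ledge straight down the picture. I'll locate blue's edge from this view too, against the arm's own frame.

```bash
cat >> m.py <<'E'
from scipy.spatial.transform import Rotation
def wpose(c,o):
    T=np.eye(4);T[:3,:3]=Rotation.from_euler('xyz',o['eef_rot']).as_matrix();T[:3,3]=o['ee_pos'];T=T@c['mount']
    c['world_to_cam']=np.linalg.inv(T);return c
E
python3 - <<'E'
from m import *
c=dict(np.load('pics/w2.npz')); o=ctrl.get_obs(); o['ee_pos']=np.array([.4630,.0333,.2241]); o['eef_rot']=np.array([-1.572,0,-.046]); wpose(c,o)
for n,u,v,z in [('blueL',301,342,.086),('blueM',350,341,.086),('blueM',380,339,.086),('yelR',415,212,.086),('yelL',291,208,.086),('ledge near',281,260,.08)]:
    print(n,world(c,u,v,z).round(4),deproj(c,u,v+3).round(4))
for u,v in((300,310),(340,270),(360,320)):print('ledge',deproj(c,u,v).round(4))
print(ctrl.get_obs()['ee_pos'])
E
```

```text
blueL [ 0.4397 -0.0613  0.086 ] [ 0.4395 -0.065   0.0847]
blueM [ 0.4825 -0.0622  0.086 ] [ 0.4825 -0.0659  0.0847]
blueM [ 0.5087 -0.0615  0.086 ] [ 0.5088 -0.0652  0.0847]
yelR [0.5367 0.05   0.086 ] [0.5384 0.0459 0.0789]
yelL [0.4391 0.0576 0.086 ] [0.4382 0.0537 0.0783]
ledge near [0.4272 0.0129 0.08  ] [0.427  0.0103 0.0802]
ledge [ 0.4401 -0.0341  0.0788]
ledge [0.4761 0.0017 0.08  ]
ledge [ 0.4922 -0.0459  0.0794]
[0.46243491 0.03473866 0.22402458]
```

Both views agree: trailing edge at y of about -0.062 to -0.066, ledge top at z of about 0.080. Now I shift over the gap and go down partway.

jog_arm(targets=[[6,[1.5,0,-3],0],[6,[2.9,0,-5.2],0],[6,[2.9,2,-5.2],0],[6,[2.9,5,-5.2],0],[6,[2.9,8,-5.2],0],[6,[2.9,9.5,-5.2],0],[6,[2.9,10.5,-5.2],0],[6,[2.9,11,-5.2],0],[6,[2.9,11,-5.2],0],[6,[2.9,11,-5.2],0]])

```text
time_s: 2.2
ee_pos: [0.4883, -0.014, 0.1152]
eef_rot: [-1.571, -0.001, -0.042]
force: [0.1, -0.0, 0.1]
grip_width: 0.0604
```

```bash
python3 - <<'E'
from m import *
o=ctrl.get_obs(); print(o['ee_pos'],o['eef_rot'],o['joint_vel'].round(3),o['force'])
w=snap('wrist','w3')
print(ctrl.get_obs()['ee_pos'])
E
```

```text
[ 0.48830852 -0.01398647  0.11517803] [-1.57084228e+00 -1.10228405e-03 -4.18554650e-02] [-0.001 -0.004 -0.003 -0.    -0.001 -0.001] [ 0.0934704  -0.03561512  0.06982856]
[ 0.48834433 -0.01404951  0.11524522]
```

View pics/w3.png

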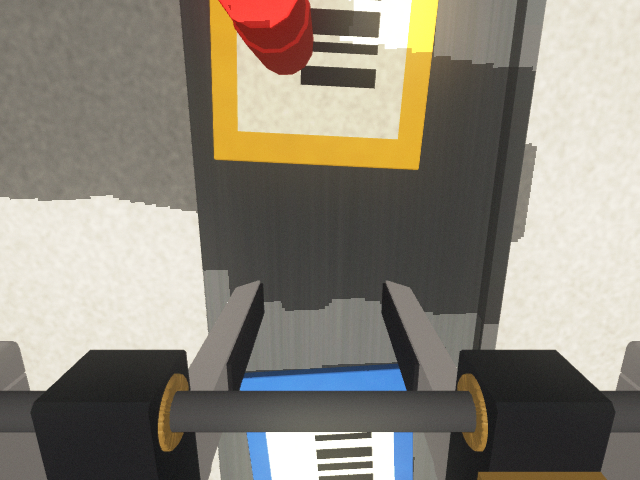

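Both tips (row ~283) hang over bare ledge between yellow (row ~165) and blue (row ~370), and the spread lies within the plate's width. I'll go down until the tips sit about 3 mm above the ledge, then approach slowly.

jog_arm(targets=[[6,[0,0.5,0],0],[6,[0,1.0,0],0],[6,[0,1.3,0],0],[6,[0,1.3,0],0],[6,[0,1.3,-0.5],0],[6,[0,1.3,-1],0],[6,[0,1.3,-1.5],0],[6,[0,1.3,-2],0],[6,[0,1.3,-2.5],0],[6,[0,1.3,-3],0]])

```text
time_s: 3.25
ee_pos: [0.4867, -0.0445, 0.1015]
eef_rot: [-1.571, -0.0, -0.042]
force: [-0.4, 0.2, 1.2]
grip_width: 0.0599
```

jog_arm(targets=[[6,[0,0,-0.4],0],[6,[0,0,-0.8],0],[6,[0,0,-1.2],0],[6,[0,0,-1.6],0],[6,[0,0,-2.0],0],[6,[0,0,-2.4],0],[6,[0,0,-2.8],0],[6,[0,0,-3.2],0],[6,[0,0,-3.6],0],[6,[0,0,-4.0],0]])

```text
time_s: 4.25
ee_pos: [0.485, -0.0844, 0.1014]
eef_rot: [-1.571, 0.0, -0.042]
force: [0.3, 0.1, 0.1]
grip_width: 0.0598
```

```bash
python3 - <<'E'
from m import *
o=ctrl.get_obs(); print(o['ee_pos'],o['force'])
w=snap('wrist','w4');c=snap('top','t4'); i=cv2.resize(c['img'][205:300,225:425],None,fx=3.2,fy=3.2,interpolation=cv2.INTER_CUBIC); j=cv2.resize(w['img'][200:],(640,280))
cv2.imwrite('pics/c4.png',np.vstack([i,j])[:,:,::-1])
E
```

```text
[ 0.48497731 -0.08435529  0.10143339] [0.33519275 0.06058785 0.10733067]
```

View pics/c4.png

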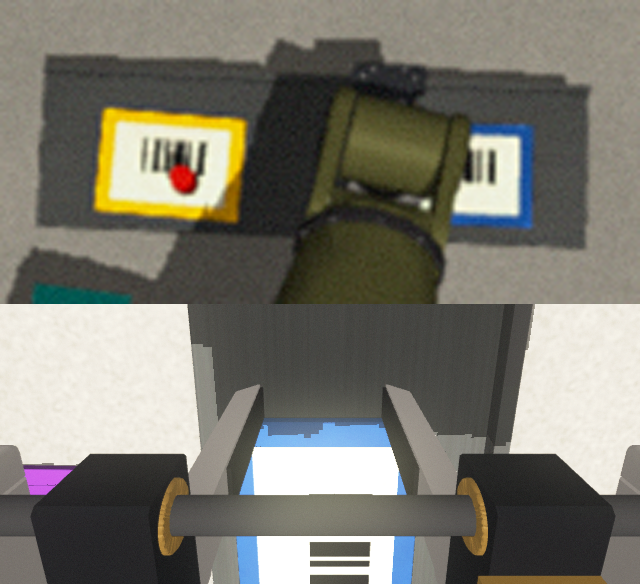

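The plate is being pushed: its leading edge went from top-image column ~381 to ~391, about 29 mm against 30 mm expected. It has squared up to the fingers (wrist crop, edge at row ~420), and yellow is unchanged. I'll push on, stopping short of the goal to check.

jog_arm(targets=[[6,[0,0,-0.4],0],[6,[0,0,-0.8],0],[6,[0,0,-1.2],0],[6,[0,0,-1.6],0],[6,[0,0,-2.0],0],[6,[0,0,-2.4],0],[6,[0,0,-2.8],0],[6,[0,0,-3.2],0],[6,[0,0,-3.6],0],[6,[0,0,-4.0],0]])

```text
time_s: 5.35
ee_pos: [0.4833, -0.1243, 0.1014]
eef_rot: [-1.571, 0.0, -0.042]
force: [0.3, 0.8, -0.1]
grip_width: 0.0598
```

jog_arm(targets=[[6,[0,0,-0.4],0],[6,[0,0,-0.8],0],[6,[0,0,-1.2],0],[6,[0,0,-1.6],0],[6,[0,0,-2.0],0],[6,[0,0,-2.4],0],[6,[0,0,-2.8],0],[6,[0,0,-3.2],0],[6,[0,0,-3.6],0],[6,[0,0,-4.0],0]])

```text
time_s: 6.35
ee_pos: [0.4817, -0.1643, 0.1015]
eef_rot: [-1.571, -0.0, -0.042]
force: [-0.6, 1.2, -0.5]
grip_width: 0.0599
```

```bash
python3 - <<'E'
from m import *
o=ctrl.get_obs(); print(o['ee_pos'],o['force'])
s=snap('scene','s5');print(*plate(s,'b',(160,220,320,310)))
i=cv2.resize(s['img'][170:330,150:410],None,fx=2.8,fy=2.8,interpolation=cv2.INTER_CUBIC)
cv2.imwrite('pics/c5.png',i[:,:,::-1])
E
```

```text
[ 0.4816557  -0.16428913  0.10147443] [-0.63817398  1.20843025 -0.46914369]
((484.9627380371094, -245.62728881835938), (144.07382202148438, 103.60851287841797), 88.08655548095703) [[431.0, -316.0], [534.0, -319.0], [539.0, -175.0], [436.0, -172.0]]
```

View pics/c5.png

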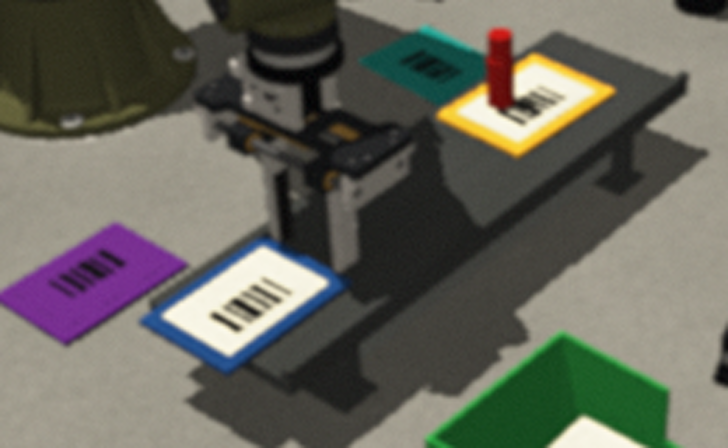

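Two fingers push flush behind the plate, which overhangs at crop (225,365); yellow and glue stick are unchanged. The centre is now at y of about -0.242, and the goal is -0.259, so 17 mm more. Then I back off and rise.

jog_arm(targets=[[6,[0,0,-0.4],0],[6,[0,0,-0.8],0],[6,[0,0,-1.2],0],[6,[0,0,-1.5],0],[6,[0,0,-1.7],0],[6,[0,0,-1.7],0],[6,[0,0,-1.2],0],[6,[0,0,-0.5],0],[6,[0,0,0.5],0],[6,[0,0,1.5],0]])

```text
time_s: 7.4
ee_pos: [0.4823, -0.1479, 0.1014]
eef_rot: [-1.571, 0.0, -0.042]
force: [-0.2, -0.6, 0.1]
grip_width: 0.06
```

jog_arm(targets=[[6,[0,0,1],0],[6,[0,-1,1],0],[6,[0,-3,1],0],[6,[0,-6,1],0],[6,[0,-9,1],0],[6,[0,-12,1],0],[6,[-4,-13,3],0],[6,[-8,-13,6],0],[6,[-10,-13,9],0],[6,[-10,-13,9],0]])

```text
time_s: 8.4
ee_pos: [0.3845, -0.0528, 0.2326]
eef_rot: [-1.571, -0.002, -0.04]
force: [0.4, -0.1, -0.3]
grip_width: 0.06
```

```bash
python3 - <<'E'
from m import *
o=ctrl.get_obs(); print(o['ee_pos'],o['force'])
s=snap('scene','s6');print(*plate(s,'b',(160,220,320,320)))
c=snap('top','t6');print(*plate(c,'b',(350,230,440,290)))
for f,b in (('s6',(295,180,375,235)),('t6',(245,230,310,285))): print('yellow',plate(s if f[0]=='s' else c,'y',b)[0])
i=cv2.resize(s['img'][170:330,150:410],(640,394),interpolation=cv2.INTER_CUBIC);j=cv2.resize(c['img'][210:300,225:505],(640,206))
cv2.imwrite('pics/c6.png',np.vstack([i,j])[:,:,::-1])
E
```

```text
[ 0.38453346 -0.05284553  0.23263949] [ 0.41536643 -0.08490901 -0.26294502]
((484.22442626953125, -263.1076354980469), (142.47430419921875, 103.58904266357422), 88.3552474975586) [[430.0, -333.0], [534.0, -336.0], [538.0, -193.0], [434.0, -190.0]]
((477.884521484375, -258.819091796875), (138.44996643066406, 100.8042984008789), 88.9385757446289) [[426.0, -327.0], [527.0, -329.0], [530.0, -191.0], [429.0, -189.0]]
yellow ((498.0298767089844, 118.13055419921875), (150.14163208007812, 108.64222717285156), 85.5242919921875)
yellow ((492.65045166015625, 122.9776611328125), (142.6298370361328, 104.6858901977539), 84.86518859863281)
```

View pics/c6.png

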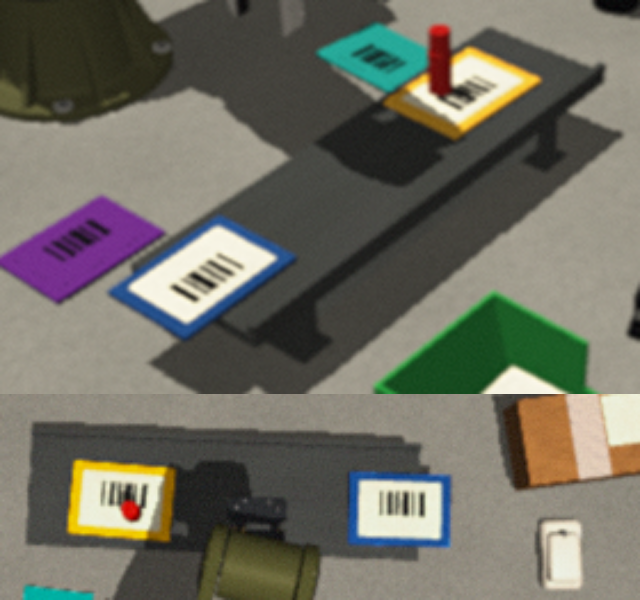

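Centre at y of about -0.259 (top view) puts the leading edge at about -0.329, against the ledge end at -0.289. That is about 40 mm of overhang, square within about 2°. Yellow and the glue stick are unmoved and the robot is clear, so I hand in.

```bash
python3 -c "
from station import ctrl; print(ctrl.hand_in())"
```

```text
the job is handed in; nothing more can be done
None
```

I pushed the blue plate along the ledge, away from the yellow plate, with two open fingertips at about 40 mm/s. Then I backed the fingers off, raised the arm clear and handed in at about 8.5 s of robot time.

**Blue plate:** it lies flat with about 40 mm past the end of the ledge, within about 2° of square. The top view puts its centre at y of about -0.259 m and the ledge end at -0.289 m. The last push position agrees, at about -0.259 m.

**Yellow plate and glue stick:** the yellow plate shows no movement beyond about 1 mm of measurement noise. The glue stick still stands on it.

**Other loose things:** the carton and mouse look undisturbed in the last crop. I did not re-measure them, or the stapler, tape roll and pen cup, but the arm went nowhere near any of them.

**Disagreement:** the scene camera put the blue plate about 4 mm further out in y and 6 mm further in x than the top view. It showed nearly the same offset before the push, and even with it the overhang stays within 25 to 57 mm. The hand-in gave no verdict.

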